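Recharge and close a filament dry box

ROBOT

A 6-joint arm with a two-finger parallel gripper is mounted at the origin on the work surface. World frame = base frame: x ahead of the robot, y to its left, z up, the work surface at z = 0. Lengths are in mm, angles in rad, forces in N, time in s.
With the tool pointing down it reaches from about 275 to 825 mm from the base axis. Payload 4.9 kg.
Tool frame: the origin (TCP) lies at the very end of the fingers, on their centre line; the grasp point (between the pads) lies 19 mm behind it; z points along the fingers, y is the line along which they close (so a half turn about z gives the same grasp; the last joint's range is limited). The gripper opens to 85 mm and grips with 20 to 120 N. Pads are 22 mm wide; open, the fingers measure 114 mm over their backs; the gripper's body (76 mm by 85 mm) begins 54 mm behind the grasp point. The pads swing forward as they close: fully open they stand 13 mm farther back than shut.
Start: joints at [-1.358, 0.326, -0.193, 1.052, 0, 1.437], TCP at [186.952, -517.269, 209.381] pointing down, gripper open.
Joint ranges: [-2.65, 2.65], [-0.97, 1.79], [-1.3, 1.35], [-1.93, 2.1], [-1.47, 1.37], [-3.14, 3.14]. Speed limits (rad/s): [2.57, 2.57, 3.14, 3.14, 3.14, 3.14].

INTERFACE

Orientations are given as [roll, pitch, yaw] about the fixed x, y, z axes, in that order (R = Rz(yaw) Ry(pitch) Rx(roll)).
In Python, from bench import bot, solve_ik, imaging gives the robot as it stands. Calls block until the motion is done:
- bot.move_ptp(position, orientation): joint-space move of the TCP to a pose.
- bot.movel(position, rot=None, max_speed=150, threshold=None): straight line of the TCP; rot=None keeps the orientation; max_speed is the mean speed in mm/s. With threshold (N) it stops when the force on the tool has changed by that much, and returns True; else False.
- bot.move_j(angles): joint-space move.
- bot.grip(opening, effort=None): opening from 0.0 (shut) to 1.0 (fully open); effort is the grip in N (None keeps the last); returns when the fingers have stopped.
- bot.dwell(seconds).
- solve_ik(position, orientation): joint angles nearest the present ones, or None.
- bot.get_state(): the state.
- imaging.capture(name): name is "scene" or "top" or "wrist"; returns the picture (420x560x3 uint8, blue, green, red); there is no depth.
- imaging.camera_model(name): a dict with "K" (3x3 intrinsics, pixels), "k1" (the pictures are not rectified: a ray, as slopes to the right and down, at radius r is drawn at 1 + k1 r^2 times it, then the intrinsics apply), "position" and "rotation" of the camera in the world. Camera axes: x right, y up, looking along -z (the intrinsics and any distortion apply to the point x, -y, -z); pixel columns grow to the right and rows downward; lengths in mm; the calibration is good to about 2 mm. A picture is of the moment at which its call begins: read the wrist's pose just before it. camera_model takes no time and is no camera call; for the wrist camera it gives the pose at the moment of the call.
A pose or a line that the arm cannot do raises bot.IKError and nothing moves.
- bot.sign_off(): hands the job in; it is judged then, once.
The state is a dict: "t": time; "qpos": joint angles; "joint_velocities": joint speeds; "effort": joint torques, N m; "tcp_pos": TCP position; "orientation": TCP orientation; "contact_force": force on the tool from outside, world axes, zero at the start; "wrist_torque": the same for the moment, N m; "opening": opening from 0.0 (shut) to 1.0 (fully open); "gripper_force": force on a finger pad.
Only numpy, scipy, OpenCV 4.12 (cv2) and the standard library are available. Lean on these libraries where they do the work, as an engineer would, in place of code of your own. Each camera call takes 0.05 s, during which the arm holds its last target. There are 200 camera calls.

TASK

Hang the desiccant canister by its bail on the two-pronged hook inside the open bay of the filament dry box, then swing the blue hatch down and turn its wing fastener until it is in line with the two white marks, so that its cross pin meets the slot in the frame. Press the hatch fully home, flush against its springy seal, without turning the fastener on to lock it, and finish while still holding the hatch pressed: the seal is freshly glued and must stay under pressure. Leave the caliper, mouse and printed tube alone.

Things in the scene. Friction and masses are not known exactly. Their poses are not given: they have to be found in the camera images.
- dry_box: Fixed light-grey filament dry box, 230 (x) x 410 (y) x 160 mm high, yaw varies; origin at the centre of its underside. In its frame y -201 to -35 mm is the open desiccant bay (inner x -111 to 111, floor z 6, walls 4); the rest is closed with a clear flat top at z 160, spools under it. A plate with a slot covers x -26 to 26, y -205 to -167, z 157 to 160.
- hook_seat (a point): Where the middle of the bail's bar lies when hung; frame parallel to dry_box, at its (-46, -115, 135) mm: 25 mm below the bay's rim, 65 mm from the robot-side (-x) inner wall. The fixed hook is two parallel 6 mm steel prongs from that wall, 22 mm to either side of this point along y (38 mm clear between them for the fingers).
- hook_tip (a point): Midway between the ends of the two prongs, 14 mm towards +x and 6 mm above hook_seat; prong tops here are 9 mm above the seat point. Behind the seat, towards the -x wall, the tops are 7 mm above it; prong undersides at the saddle are 11 mm below it. So bring the bar from +x above the tips, canister body below the prongs, then lower it into the saddle.
- canister: Loose desiccant canister, about 0.16 kg: clear cylinder with orange beads, 60 mm diameter, white cap (63 mm) whose top is 58 mm above the underside, and a rigid upright bail. Origin at the centre of its underside, z up; stands upright on the table at the start. 86 mm wide along y over the bail's legs.
- bail (a point): Middle of the bail's straight red bar: 10 mm diameter, along the canister's y axis, 105 mm above the underside (42 mm clear under it to the cap), 68 mm long between steel legs at y = -40 and +40 mm. Pinch it from above across its 10 mm; frame parallel to the canister.
- hatch (a joint): Opening angle of the blue hatch (rad): 0 flush on the frame, 1.6 to 1.85 at the start (standing up, leaning over the clear top). A stiff friction hinge (0.3 N m) leaves it where it is put. If the fastener is not in line its pin lands on the slot's plate and stops the hatch at about 0.067. The seal at the free edge resists from 0.03 on, with about 11 N when flush.
- hatch_panel: The blue hatch: a plate 222 (x) x 170 x 6 mm, 0.3 kg. Origin at the middle of its hinge axis (along x), at dry_box (0, -36, 164) mm; the frame turns with the hatch. The plate's mid-plane goes through the axis and reaches from 2 to 172 mm from it towards the hatch's own -y; its own z is the outer face's normal (up when shut). It carries the fastener.
- hatch_edge (a point): Middle of the hatch's free edge on its outer (top) face, 172 mm from the hinge axis; frame as hatch_panel.
- fastener (a joint): Angle of the quarter-turn wing fastener on the hatch (rad): 0 when wing and cross pin are in line with slot and white marks (along the hinge axis); positive is anticlockwise seen from above the shut hatch. Starts at 0.5 to 1.4; turns from -1.75 to 1.75 with friction 0.04 N m. The pin under the hatch (26 x 5 mm) passes the slot within about 0.15 rad.
- wing_grip (a point): On the fastener's axis, at mid-height of the black wing: the wing is 36 mm long (along this frame's x), 9 mm thick (y), and stands from 5 to 26 mm above the hatch's outer face, on a round boss 28 mm in diameter and 5 mm high; this point is 15.5 mm above the face. The axis is 150 mm from the hinge axis, in the middle of the hatch's width. It turns with the wing.
- latch_slot (a point): Centre of the slot in the frame's plate, at the plate's top, dry_box (0, -186, 160) mm: slot 31 mm along x, 10 mm along y. Frame parallel to dry_box.
- caliper: Bystander: digital caliper lying flat, 235 mm long along its x, 16 mm high at its black body; origin at its underside.
- mouse: Bystander: black computer mouse, 100 x 60 x 35 mm, origin at the centre of its underside.
- printed_tube: Bystander: white printed tube standing up, 44 mm diameter, 80 mm high, origin at the centre of its underside.
Things that resemble listed ones, but are neither listed nor needed, are in the scene too. Leave any brown look-alike of the canister alone.

How it is judged:
By the outcome, as a careful person would: the job done as asked, in the order asked, and still so for the second after the job is handed in, while the arm keeps its last pose, push and grip.
It also fails if it takes over 69 s, if anything falls off the work surface, if the arm or the gripper's body presses on something with over 40 N, if the wrist force passes 120 N, or if a joint passes its speed limit or range.

## Working session

There is one attempt and no reset: what is moved stays moved. The work goes in short steps, each a Python script; the robot and the scene stay as the last script left them, time stands still between calls to the robot, and variables do not carry over. Pictures are saved under pics/ and viewed, at most 10 in all, crops included, and the job is handed in when it is done.

```bash
ls; mkdir -p pics
python3 - <<'E'
from bench import bot, imaging
import cv2
for n in ("scene","top"):
    cv2.imwrite(f"pics/{n}0.png",cv2.resize(imaging.capture(n),(784,588),interpolation=cv2.INTER_CUBIC))
    m=imaging.camera_model(n); print(n,m)
s=bot.get_state(); print(s)
E
```

```text
pics
scene {'K': array([[402.97210016,   0.        , 288.28951071],
       [  0.        , 402.97210016, 208.3504865 ],
       [  0.        ,   0.        ,   1.        ]]), 'k1': -0.05267731845601082, 'position': array([1150.34508046, -175.58020805,  680.84039163]), 'rotation': array([ 0.90550523, -0.00226085,  1.55475108])}
top {'K': array([[422.62932452,   0.        , 274.23304616],
       [  0.        , 422.62932452, 214.86909083],
       [  0.        ,   0.        ,   1.        ]]), 'k1': -0.10363096411054812, 'position': array([ 336.95686536, -170.6776563 , 1041.46524744]), 'rotation': array([ 0.17431073,  0.03347877, -1.57712979])}
{'t': 0.1, 'qpos': array([-1.35821959e+00,  3.26886622e-01, -1.93440547e-01,  1.05201793e+00,
        1.24966818e-05,  1.43660953e+00]), 'joint_velocities': array([ 0.00057061, -0.0017955 ,  0.00397147,  0.0005067 , -0.0004572 ,
       -0.00065851]), 'effort': array([ 3.09685129e-04, -4.44239509e+01,  2.63038784e+01,  7.88907608e-03,
       -2.32313914e-04, -6.08340130e-06]), 'tcp_pos': array([ 186.82747298, -516.72366219,  208.68744228]), 'orientation': array([-3.14005948e+00, -2.19585468e-04,  3.46763365e-01]), 'contact_force': array([-0.05115354,  0.09916602, -0.71841576]), 'wrist_torque': array([ 0.04685999,  0.00694116, -0.02893055]), 'gripper_force': 0.0, 'opening': 0.9996398302800537}
```

View pics/scene0.png

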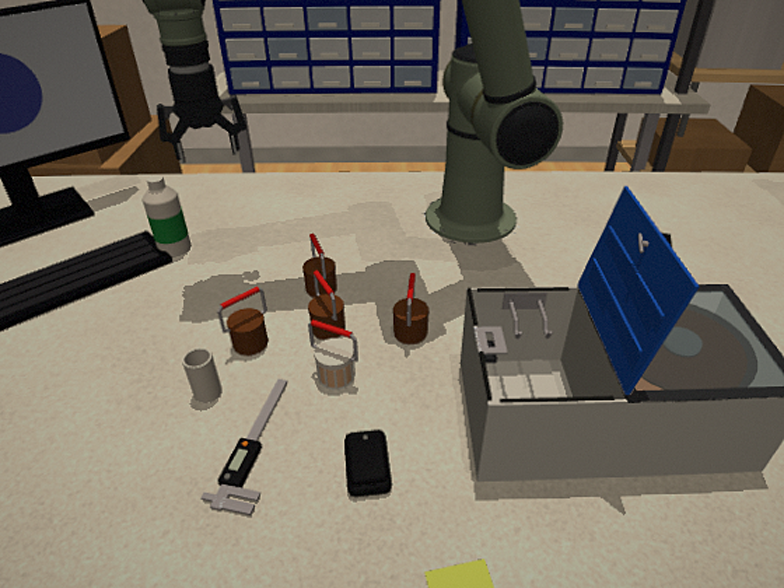

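View pics/top0.png

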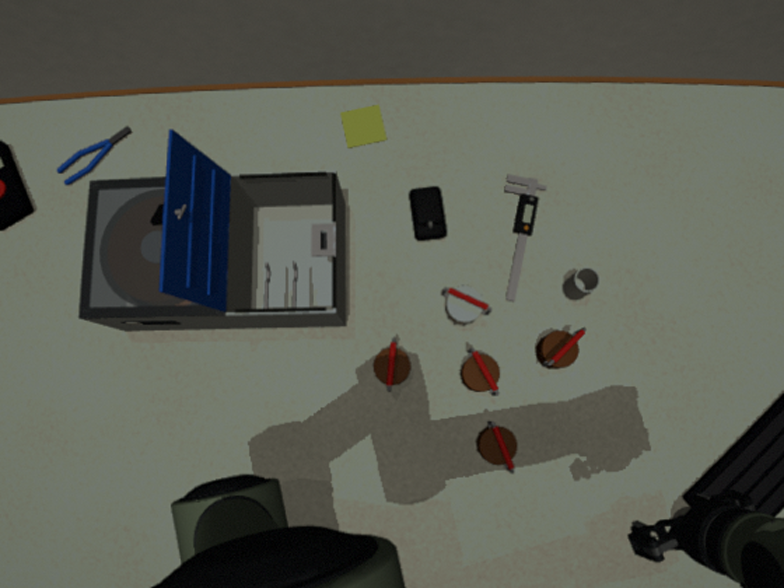

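The canister candidates are the clear one with a white cap (scene ≈(333,355), top ≈(467,303)) and four brown ones (scene (248,330), (320,275), (326,315), (410,320)). The white cap and clear body fit the description. I'll confirm this in an enlarged crop.

```bash
cat > h.py <<'E'
import numpy as np, cv2
from scipy.spatial.transform import Rotation as R
from scipy.optimize import least_squares
from bench import bot, imaging, solve_ik
def proj(m,P):
    P=np.atleast_2d(P).astype(float)
    c=(P-m["position"])@R.from_euler("xyz",m["rotation"]).as_matrix()
    s=np.c_[c[:,0],-c[:,1]]/(-c[:,2:])
    s=s*(1+m["k1"]*(s**2).sum(1,keepdims=True))
    return s*[m["K"][0,0],m["K"][1,1]]+m["K"][:2,2]
def tri(obs,x0=(400,-200,100)):
    f=lambda X:np.concatenate([proj(m,X)[0]-p for m,p in obs])
    r=least_squares(f,x0); return r.x,np.abs(r.fun).max()
def at_z(m,p,z):
    r=least_squares(lambda q:proj(m,[*q,z])[0]-p,(400,-200)); return np.array([*r.x,z])
def crop(im,x0,y0,w,h,k,step=10):
    c=cv2.resize(im[y0:y0+h,x0:x0+w],None,fx=k,fy=k,interpolation=cv2.INTER_CUBIC)
    for x in range(-(-x0//step)*step,x0+w,step):
        X=int((x-x0+.5)*k);cv2.line(c,(X,0),(X,6),(0,255,255),1);cv2.putText(c,str(x),(X+1,16),0,.35,(0,255,255),1)
    for y in range(-(-y0//step)*step,y0+h,step):
        Y=int((y-y0+.5)*k);cv2.line(c,(0,Y),(6,Y),(0,255,255),1);cv2.putText(c,str(y),(8,Y+4),0,.35,(0,255,255),1)
    return c
E
python3 - <<'E'
from h import *
s=imaging.capture("scene");t=imaging.capture("top")
s=cv2.convertScaleAbs(s,alpha=1.3);t=cv2.convertScaleAbs(t,alpha=1.5)
a=np.hstack([crop(s,210,220,55,65,7),crop(t,305,190,55,65,7)])
cv2.imwrite("pics/can.png",a); print(a.shape)
b=crop(t,50,85,210,155,3.8,20); cv2.imwrite("pics/boxt.png",b)
b=crop(s,325,125,235,225,2.6,20)
cv2.imwrite("pics/boxs.png",b)
E
```

```text
(455, 770, 3)
```

View pics/can.png

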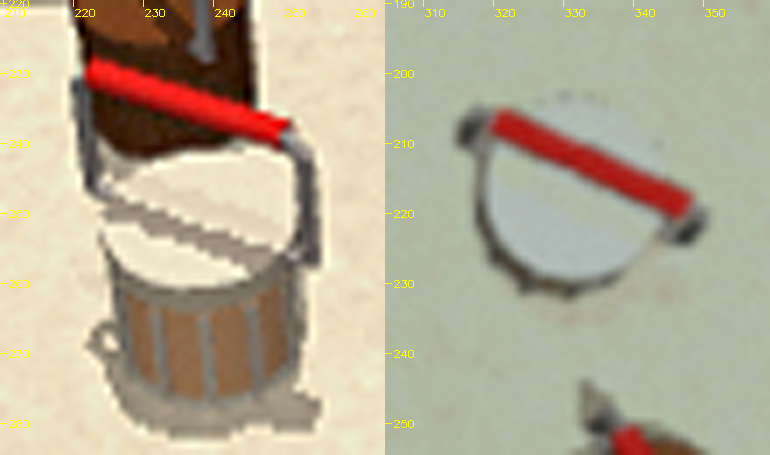

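View pics/boxt.png

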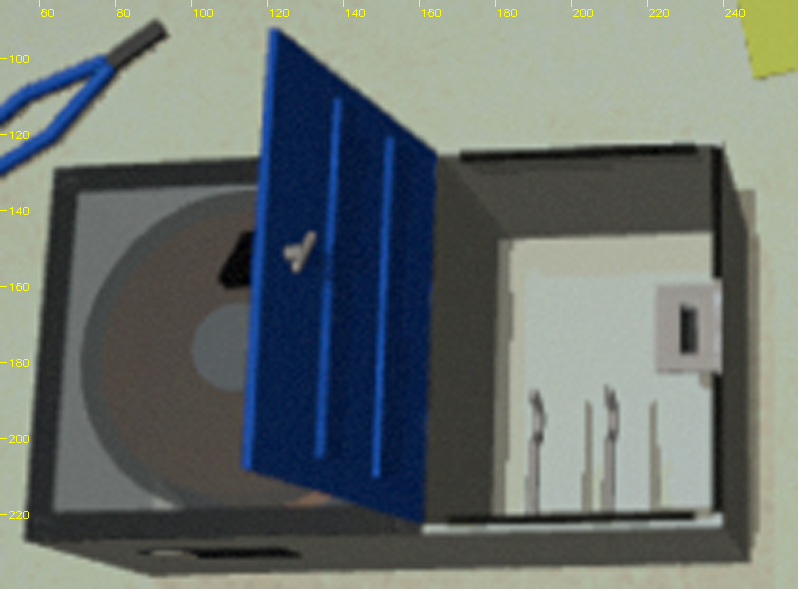

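View pics/boxs.png

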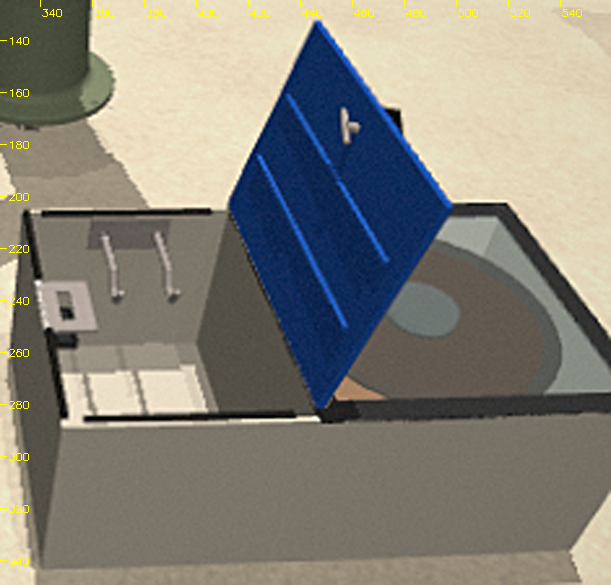

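The crop confirms the clear canister with the white cap and red bar. Bar ends are at scene (222.8,229.8)/(249.9,238.4) and top (320.9,206.9)/(347.2,218.5). The box, slot, prong tips and hatch corners read well in both views, so I'll fit the poses.

```bash
cat > fit.py <<'E'
from h import *
S,T=imaging.camera_model("scene"),imaging.camera_model("top")
for a,b in [((222.8,229.8),(347.2,218.5)),((249.9,238.4),(320.9,206.9))]: print("bar end",tri([(S,a),(T,b)]))
u=lambda x,y:(50+x/3.8-.5,85+y/3.8-.5); v=lambda x,y:(325+x/2.6-.5,125+y/2.6-.5)
print("slot",tri([(S,v(66,305)),(T,u(688,330))])); 
print("tips",tri([(S,v(117,295)),(T,u(611,393))]),tri([(S,v(173,294)),(T,u(535,393))]))
obs=[(T,u(720,145),(115,-205,160)),(T,u(722,527),(-115,-205,160)),(T,u(55,170),(115,205,160)),(T,u(27,540),(-115,205,160)),(T,u(688,330),(0,-186,160)),
(T,u(611,393),(-32,-137,141)),(T,u(535,393),(-32,-93,141)),
(S,v(65,427),(115,-205,160)),(S,v(22,212),(-115,-205,160)),(S,v(508,205),(-115,205,160)),(S,v(40,568),(115,-205,0)),(S,v(66,305),(0,-186,160)),(S,v(117,295),(-32,-137,141)),(S,v(173,294),(-32,-93,141))]
hat=[(T,u(272,28),111,172,0),(T,u(246,469),-111,172,0),(S,v(318,20),-111,172,0),(S,v(452,205),111,172,0)]
def box2w(q,p): c,s=np.cos(q[2]),np.sin(q[2]); p=np.array(p,float); return np.array([q[0]+c*p[0]-s*p[1],q[1]+s*p[0]+c*p[1],p[2]])
def hl(a,x,d,n): return (x,-36-d*np.cos(a)+n*np.sin(a),164+d*np.sin(a)+n*np.cos(a))
f=lambda q:np.concatenate([proj(m,box2w(q,P))[0]-p for m,p,P in obs]+[proj(m,box2w(q,hl(q[3],x,d,n)))[0]-p for m,p,x,d,n in hat])
r=least_squares(f,(450,200,0,1.7),loss="soft_l1"); q=r.x; print("box",q.round(4)); print(f(q).reshape(-1,2).round(1).tolist())
# cross pin direction
pe=[(T,u(315,235),1),(T,u(296,270),-1),(S,v(345,110),-1),(S,v(351,142),1)]
g=lambda w:np.concatenate([proj(m,box2w(q,hl(q[3],w[1]+s*13*np.cos(w[0]),150-s*13*np.sin(w[0]),w[2])))[0]-p for m,p,s in pe])
for w0 in (.5,1,1.4,-.6):
    w=least_squares(g,(w0,0,-11)); print("fast",w.x,w.cost)
print("seat",box2w(q,(-46,-115,135)))
E
python3 fit.py
```

```text
bar end (array([ 491.74031206, -304.64805989,  106.37328834]), np.float64(0.3963596410072796))
bar end (array([ 518.98654176, -245.44092685,  105.53136467]), np.float64(0.0848039434353609))
slot (array([589.8186722 , -48.05028022, 158.93710489]), np.float64(0.14501978034672902))
tips (array([558.12469367,  -1.68876597, 139.41914447]), np.float64(0.5674440293259693)) (array([558.48205413,  42.1609877 , 140.28923222]), np.float64(0.9231090925122203))
box [5.884963e+02 1.371728e+02 1.120000e-02 1.769100e+00]
[[0.7, -1.8], [0.3, -0.2], [0.1, -0.6], [-0.6, 0.4], [0.4, -0.5], [-0.2, -0.0], [0.1, 0.5], [-1.1, -0.1], [-0.1, -1.2], [-0.3, -1.2], [0.5, 0.4], [-0.2, -0.1], [1.4, -0.7], [1.6, -0.7], [0.3, -0.5], [-0.1, 0.2], [0.1, -0.5], [0.1, 0.3]]
fast [  0.47643093   0.42932178 -10.77826132] 1.1912895341416492
fast [  0.47643065   0.42932226 -10.77826167] 1.1912895341322134
fast [  0.47643073   0.42932144 -10.77826035] 1.1912895341349379
fast [  0.47643014   0.42931767 -10.77826013] 1.1912895341527423
seat [543.78931266  21.66401478 135.        ]
```

Run:
```python
from h import *
c=np.array([505.4,-275.0]); o=[np.pi,0,1.14]
bot.grip(0.5,40)
bot.move_ptp([*c,190],o)
bot.movel([*c,86],max_speed=120,threshold=15)
print(bot.get_state()["tcp_pos"],bot.get_state()["contact_force"])
bot.grip(0.0,50)
s=bot.get_state();print(s["opening"],s["gripper_force"],s["t"])
bot.movel([*c,272],max_speed=150)
s=bot.get_state();print(s["opening"],s["gripper_force"],s["contact_force"],s["t"])
q=(588.5,136.8,0.0112)
import math
ya=math.pi/2+.0112
p=[588.5+20+.0112*115,21.5]
bot.movel([*p,275],[np.pi,0,ya],max_speed=220)
s=bot.get_state();print(s["tcp_pos"],s["orientation"],s["opening"],s["t"])
a=cv2.resize(imaging.capture("scene")[60:300,180:500],None,fx=1.25*.95,fy=1.25*.95)
b=cv2.resize(imaging.capture("top")[60:300,20:340],None,fx=1.25*.95,fy=1.25*.95)
cv2.imwrite("pics/carry.png",np.hstack([a,b]))
```

```text
[ 505.82202927 -275.5062643    86.70635408] [-0.39497131  0.24234443 -0.7550486 ]
-0.0003080187816960848 5.215076766908169 3.675
-0.0019577535217935975 0.0 [-0.47008412 -0.36945931  0.89131729] 5.0667
[609.55201355  20.56628271 274.97348446] [-3.14134418e+00  3.34967696e-04  1.58062287e+00] -0.00012560038957301742 6.6417
```

View pics/carry.png

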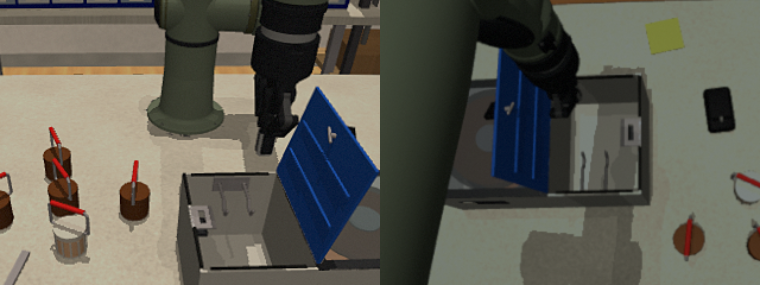

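The gripper closed on nothing: fingers are shut and empty at scene crop (265,145). The canister still stands at about (70,235) in the crop, slightly shifted. I'll re-measure the bar with colour segmentation in fixed and wrist views.

```bash
cat >> h.py <<'E'
def redblobs(im):
    h=cv2.cvtColor(im,cv2.COLOR_BGR2HSV); m=((h[...,0]<8)|(h[...,0]>172))&(h[...,1]>150)&(h[...,2]>80)
    n,l,st,c=cv2.connectedComponentsWithStats(m.astype(np.uint8)*255)
    out=[]
    for i in range(1,n):
        if st[i,4]<40: continue
        ys,xs=np.where(l==i); p=np.c_[xs,ys].astype(np.float32); r=cv2.minAreaRect(p)
        d=np.linalg.svd(p-p.mean(0),full_matrices=False)[2][0]; t=(p-p.mean(0))@d
        out.append((p.mean(0).round(1),(p.mean(0)+d*t.min()).round(1),(p.mean(0)+d*t.max()).round(1),int(st[i,4])))
    return out
E
python3 - <<'E'
from h import *
bot.movel([560,-60,275],max_speed=250)
bot.grip(0.5)
bot.movel([505.4,-215,275],max_speed=250)
for n in ("scene","top"):
    im=imaging.capture(n); print(n); [print(*b) for b in redblobs(im)]
m=imaging.camera_model("wrist"); im=imaging.capture("wrist"); cv2.imwrite("pics/w1.png",im)
print("wrist",m); [print(*b) for b in redblobs(im)]
s=bot.get_state();print(s["opening"],s["tcp_pos"],s["t"])
E
```

```text
scene
[225.4 173.7] [221.6 166.7] [229.1 180.5] 50
[230.5 201.1] [224.6 193.3] [236.9 209.8] 81
[293.1 204.5] [294.2 194.9] [292.  214.2] 65
[170.9 212. ] [184.3 205.5] [158.1 218.2] 97
[235.6 233.9] [221.9 229.3] [249.8 238.6] 137
top
[337.9 214.9] [327.9 210.3] [347.3 219.3] 69
[405.  247.1] [416. 236.] [395.1 257.1] 132
[346.1 264.4] [338.7 251.1] [353.6 277.8] 144
[359.1 319.2] [353.4 304.8] [364.9 334. ] 143
wrist {'K': array([[347.68953011,   0.        , 283.31705702],
       [  0.        , 347.68953011, 202.12744366],
       [  0.        ,   0.        ,   1.        ]]), 'k1': -0.08880739137857428, 'position': array([ 504.7426851 , -147.60103561,  439.00582955]), 'rotation': array([-0.26205427, -0.00114193,  0.01234912])}
[174.1 112.1] [136.8 108.3] [208.6 115.7] 728
[281.1 237.7] [296.  209.6] [266.2 265.6] 515
[171.5 256.4] [198.1 243.1] [142.8 270.7] 555
[ 68.1 274.3] [ 93.6 265.2] [ 41.3 283.8] 440
0.49985163912103003 [ 505.85553785 -213.62597874  275.03052928] 8.7167
```

View pics/w1.png

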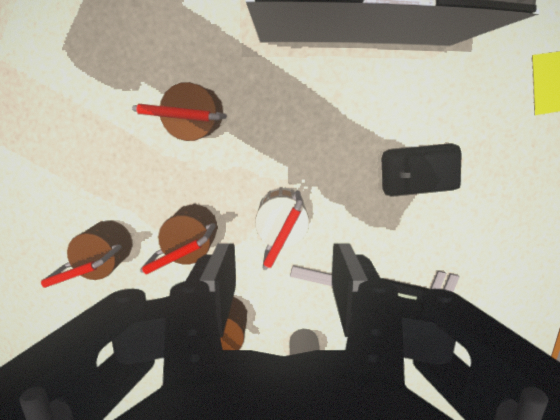

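Run:
```python
from h import *
S=imaging.camera_model("scene");W=imaging.camera_model("wrist")
for a,b in [((222,229.5),(266.2,265.6)),((249.8,238.6),(296.,209.6))]: print(tri([(S,a),(W,b)]))
for P in [(491.7,-304.6,106),(519,-245.4,105.5),bot.get_state()["tcp_pos"]]: print(proj(W,P))
```

```text
(array([ 489.11480297, -306.8337219 ,  104.46068537]), np.float64(0.3979182842411433))
(array([ 519.05857641, -244.94837556,  104.77266663]), np.float64(0.2719290097580256))
[[268.55566747 264.52965869]]
[[295.9369221 210.3703096]]
[[283.4458578  244.34834974]]
```

The bar hasn't moved: its centre is (504.5,-275.5,105) from wrist and scene. In this wrist picture the red bar lies at (266,266)–(296,210) with the fingers on either side. I'll retry in steps with diagnostics.

Run:
```python
from h import *
c=np.array([504.5,-275.5]); o=[np.pi,0,1.14]
bot.move_ptp([*c,180],o)
bot.movel([*c,85],max_speed=120,threshold=15)
def P(t):
    s=bot.get_state();print(t,s["tcp_pos"].round(1),s["orientation"].round(3),s["contact_force"].round(1),round(s["opening"],4),round(s["gripper_force"],2),round(s["t"],2))
P("down"); a=imaging.capture("wrist"); g=imaging.capture("scene")
for k in (.3,.2,.12,.06): bot.grip(k,40); P(k)
b=imaging.capture("wrist")
f=lambda i:i[120:420,150:410]
cv2.imwrite("pics/g.png",np.hstack([f(a),f(b),cv2.resize(g[150:280,190:300],None,fx=2.3,fy=2.3)[:299].copy() if 0 else cv2.resize(g[150:280,180:290],(260,300))]))
```

```text
down [ 505.3 -275.8   86.1] [3.14 0.   1.14] [-0.  -0.3  0.4] 0.4975 0.0 10.18
0.3 [ 504.6 -275.6   85.3] [3.141 0.    1.14 ] [-0.2 -0.2  1.1] 0.3012 0.0 10.59
0.2 [ 504.5 -275.5   85. ] [-3.141 -0.     1.14 ] [-0.5  0.9  1. ] 0.2035 0.0 10.84
0.12 [ 504.5 -275.5   85. ] [-3.142 -0.     1.14 ] [-0.3  1.4  0.3] 0.1166 0.0 11.08
0.06 [ 504.5 -275.5   85. ] [-3.142 -0.     1.14 ] [-0.   0.5  0.4] 0.0658 32.7 11.31
```

View pics/g.png

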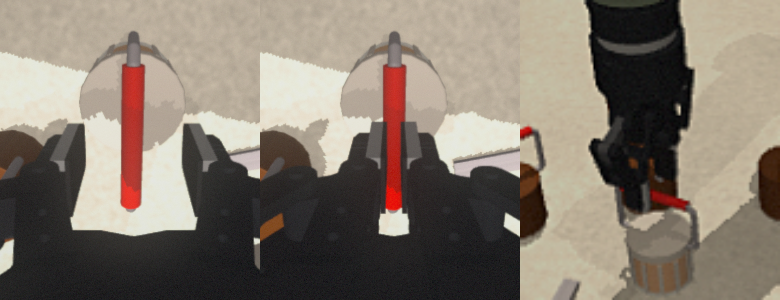

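The left and middle views show the red bar centred between the pads, and the grip now holds at opening 0.066 with 33 N. I'll lift with checks.

Run:
```python
from h import *
def P(t):
    s=bot.get_state();print(t,s["tcp_pos"].round(1),s["contact_force"].round(1),round(s["opening"],4),round(s["gripper_force"],2),round(s["t"],2)); return s
c=[504.5,-275.5]
bot.movel([*c,105],max_speed=60); s=P("lift20")
if s["gripper_force"]<5: raise SystemExit
bot.movel([*c,272],max_speed=120); s=P("up")
if s["gripper_force"]<5: raise SystemExit
p=[588.5+20+.0112*115,21.5]
bot.movel([*p,275],[np.pi,0,np.pi/2+.0112],max_speed=180); P("over")
m=imaging.camera_model("wrist"); im=imaging.capture("wrist"); print(redblobs(im))
S=imaging.capture("scene"); rs=redblobs(S); [print(*b) for b in rs]
```

```text
lift20 [ 504.8 -275.7  105.5] [-0.1  0.2 -1.8] 0.0683 31.67 11.84
up [ 504.1 -275.2  271.2] [ 0.7 -0.4 -1.7] 0.0663 31.68 13.38
over [609.6  20.7 275. ] [-0.2 -0.  -2. ] 0.0691 31.72 15.28
[(array([283.6, 252. ], dtype=float32), array([284. , 185.9], dtype=float32), array([283.2, 329. ], dtype=float32), 2432), (array([ 86.1, 322.4], dtype=float32), array([ 70.8, 320.8], dtype=float32), array([104.7, 324.4], dtype=float32), 223)]
[225.4 173.7] [221.6 166.7] [229.1 180.5] 50
[388.9 189.6] [382.  189.4] [397.1 189.8] 87
[415.5 189.6] [407.9 190.1] [422.  189.3] 76
[230.5 201.1] [224.7 193.2] [236.9 209.8] 82
[293.3 204. ] [294.2 194.9] [292.4 212.8] 66
[170.9 212. ] [184.3 205.5] [158.1 218.2] 97
```

Run:
```python
from h import *
def P(t):
    s=bot.get_state();print(t,s["tcp_pos"].round(1),s["contact_force"].round(1),round(s["opening"],4),round(s["gripper_force"],2),round(s["t"],2)); return s
S=imaging.camera_model("scene")
print(proj(S,[[609.6,20.7+d,295] for d in (-34,0,34)]).round(1))
x0=588.5+20+.0112*115; xs,y=544.0,21.2
bot.movel([x0,y,138],max_speed=120,threshold=12); P("in")
bot.movel([xs,y,138],max_speed=80,threshold=8); P("back")
print(bot.movel([xs,y,110],max_speed=30,threshold=4)); P("low")
im=imaging.capture("scene");cv2.imwrite("pics/s_low.png",im)
w=imaging.capture("wrist");cv2.imwrite("pics/w_low.png",w)
a=cv2.resize(im[150:300,320:460],(400,428)); b=cv2.resize(w,(571,428))[:,85:485]
cv2.imwrite("pics/low.png",np.hstack([a,b]))
```

```text
[[380.4 189.3]
 [400.7 189.2]
 [420.9 189.1]]
in [610.5  21.1 138.9] [ 0.4  0.3 -1.2] 0.0677 31.73 16.68
back [544.7  21.1 138.2] [-0.2  0.4 -2.9] 0.0704 31.72 17.65
True
low [543.8  21.2 114.6] [-0.4 -0.3  3.9] 0.0681 34.15 18.38
```

View pics/low.png

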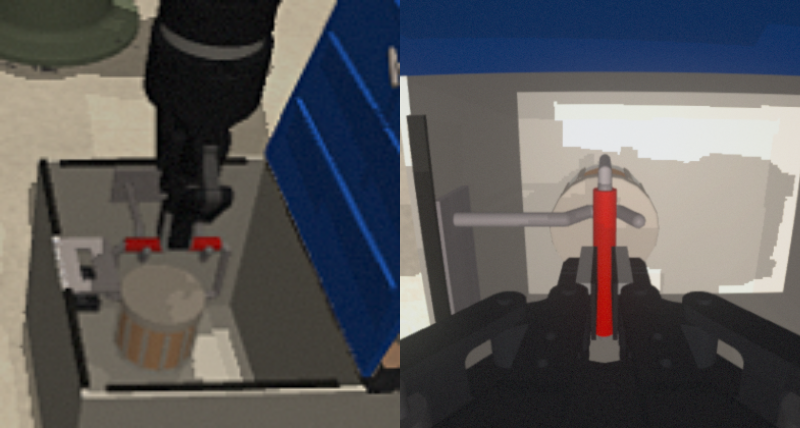

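The bar lies in the saddle across both prongs, centred between the fingers (scene crop bar (125–220,243), prong tips (145,255) and (206,255)). Next I release, retreat, and swing the hatch by its outer face, away from the wing.

```bash
cat >> h.py <<'E'
Q=np.array([588.5,136.9,.0112])
def P(t):
    s=bot.get_state();print(t,s["tcp_pos"].round(1),s["contact_force"].round(1),round(s["opening"],4),round(s["gripper_force"],2),round(s["t"],2)); return s
def b2w(p): c,s=np.cos(Q[2]),np.sin(Q[2]); return np.array([Q[0]+c*p[0]-s*p[1],Q[1]+s*p[0]+c*p[1],p[2]])
def hl(a,x,d,n): return b2w((x,-36-d*np.cos(a)+n*np.sin(a),164+d*np.sin(a)+n*np.cos(a)))
E
python3 - <<'E'
from h import *
s=bot.get_state()["tcp_pos"]
bot.grip(0.3); P("open")
bot.movel([544,21.2,180],max_speed=80); P("up")
bot.movel([530,21.2,420],max_speed=200)
for b in redblobs(imaging.capture("scene")): print(*b)
bot.grip(0.0,30)
X=-70
o=[np.pi,0,np.pi/2]
bot.movel([hl(0,X,0,0)[0],190,400],o,max_speed=220)
bot.movel([hl(0,X,0,0)[0],190,305],max_speed=150); P("behind")
def tip(a,d=140): p=hl(a,X,d,3); return p+[0,11,0]
try:
  for a in (1.5,1.2,.95,.75,.55,.4,.3,.22):
    hit=bot.movel(tip(a),max_speed=110,threshold=25); P(a)
    if hit: print("HIT"); break
except bot.IKError as e: print("IK",a,e)
E
```

```text
open [542.4  21.4 113.5] [-0.2 -0.2  0.8] 0.2998 0.0 18.81
up [543.6  21.2 179.5] [ 0.9 -0.4 -1.1] 0.2969 0.0 19.78
[225.4 173.7] [221.6 166.7] [229.1 180.5] 50
[230.5 201.2] [224.6 193.3] [236.9 209.8] 81
[293.3 204. ] [294.2 194.9] [292.4 212.8] 66
[170.7 212. ] [184.2 205.5] [158.1 218.2] 97
[379.7 234.9] [364. 235.] [396.  234.8] 155
behind [519.5 189.6 306. ] [-0.  -0.1 -0.4] -0.0004 0.0 23.26
1.5 [518.8 104.2 303.7] [ 0.7  2.2 -0.3] -0.0021 0.0 24.19
1.2 [519.3  63.1 295.5] [-0.8  0.1 -0.5] 0.0021 0.0 24.73
0.95 [519.6  32.  279.5] [0.6 0.2 0.3] -0.0015 0.0 25.19
0.75 [519.6  10.6 261.2] [ 0.1  0.5 -0.4] -0.0028 0.0 25.6
0.55 [520.   -6.5 239.7] [ 0.4  0.5 -0.5] 0.0018 0.0 26.01
0.4 [520.1 -16.4 221.3] [0.2 0.  0.8] 0.002 0.0 26.35
0.3 [520.1 -21.5 208.3] [0.2 0.  0.3] -0.0015 0.0 26.62
0.22 [520.1 -24.6 197.5] [0.6 0.8 0.6] -0.0064 0.0 26.88
```

```bash
cat >> h.py <<'E'
def blue(im):
    h=cv2.cvtColor(im,cv2.COLOR_BGR2HSV); return ((h[...,0]>100)&(h[...,0]<130)&(h[...,1]>120)&(h[...,2]>25)).astype(np.uint8)
def fit_a(views):
    # best hatch angle by overlap of the projected outer quad with the blue mask
    best=[]
    for a in np.arange(0,1.9,.01):
        sc=0
        for m,mask in views:
            q=np.zeros_like(mask); pts=[proj(m,hl(a,x,d,3))[0] for x,d in ((-111,2),(111,2),(111,172),(-111,172))]
            cv2.fillConvexPoly(q,np.round(np.array(pts)*16).astype(np.int32),1,shift=4)
            roi=np.zeros_like(mask);roi[60:320,20:520]=1; k=mask*roi
            sc+=(q&k).sum()/max(1,(q|k).sum())
        best.append((sc,a))
    return max(best)
E
python3 - <<'E'
from h import *
p=bot.get_state()["tcp_pos"]
bot.movel(p+[0,0,120],max_speed=200)
c=b2w((0,-186+0,0)); 
bot.movel([c[0]-40,c[1]-120,330],[np.pi,0,np.pi/2],max_speed=250)
for n in ("scene","top"):
    m=imaging.camera_model(n);im=imaging.capture(n);k=blue(im);cv2.imwrite(f"pics/{n}2.png",im)
    n_,l,st,ct=cv2.connectedComponentsWithStats(k);i=[(st[j,4],st[j,:4].tolist()) for j in range(1,n_) if st[j,4]>300];print(n,i,fit_a([(m,k)]))
m=imaging.camera_model("wrist");im=imaging.capture("wrist");cv2.imwrite("pics/w2.png",im);np.save("pics/w2.npy",m)
k=blue(im); print(k.sum(), fit_a([(m,k)]) , m["position"])
E
```

```text
scene [(np.int32(2248), [152, 0, 110, 67]), (np.int32(1080), [325, 0, 77, 47]), (np.int32(990), [432, 0, 58, 67]), (np.int32(1278), [0, 38, 30, 57]), (np.int32(5561), [338, 185, 109, 99])] (np.float64(0.7646239554317549), np.float64(0.28))
top [(np.int32(320), [41, 100, 39, 32])] (np.float64(0.0), np.float64(1.8900000000000001))
15563 (np.float64(0.0005199306759098787), np.float64(0.3)) [ 549.97212489 -101.43239745  493.73953283]
```

Run:
```python
from h import *
def go(im,m,name):
    k=blue(im); n,l,st,c=cv2.connectedComponentsWithStats(k)
    pr=proj(m,hl(.28,50,90,3))[0].astype(int); j=l[pr[1],pr[0]]
    if j==0: j=1+st[1:,4].argmax()
    k=(l==j).astype(np.uint8)
    ct=max(cv2.findContours(k,cv2.RETR_EXTERNAL,cv2.CHAIN_APPROX_NONE)[0],key=cv2.contourArea)
    hull=cv2.convexHull(ct); print(name,"quad",cv2.approxPolyDP(hull,6,True)[:,0].tolist())
    q=np.zeros_like(k);cv2.fillConvexPoly(q,hull,1); q=cv2.erode(q,np.ones((3,3)))
    g=cv2.cvtColor(im,cv2.COLOR_BGR2HSV)
    for t,mk in (("dark",q*(k==0)*(g[...,2]<70)),("light",q*(k==0)*(g[...,2]>=90))):
        n,l,st,c=cv2.connectedComponentsWithStats(mk.astype(np.uint8))
        for i in range(1,n):
            if st[i,4]>8:
                p=np.argwhere(l==i)[:,::-1].astype(np.float32); print(t,st[i].tolist(),c[i].round(1),[np.round(v,1) for v in cv2.minAreaRect(p)])
    print("pred",[(d,proj(m,hl(.28,0,150,d))[0].round(1)) for d in (3,29)])
go(cv2.imread("pics/w2.png"),np.load("pics/w2.npy",allow_pickle=True).item(),"wrist")
go(cv2.imread("pics/scene2.png"),imaging.camera_model("scene"),"scene")
```

```text
wrist quad [[472, 0], [473, 60], [192, 57], [194, 0]]
dark [344, 0, 9, 5, 10] [348.2   1.6] [array([347.8,   1.6]), array([0.9, 8.9]), np.float64(63.4)]
dark [317, 0, 47, 45, 720] [339.4  27.2] [array([343.7,  25.1]), array([33.1, 52.9]), np.float64(68.2)]
light [323, 0, 39, 21, 201] [340.7   9.6] [array([341.7,   9. ]), array([ 5.1, 42.4]), np.float64(60.9)]
light [285, 26, 20, 6, 116] [294.5  28.5] [array([294.5,  28.5]), array([ 5., 19.]), np.float64(90.0)]
light [369, 26, 19, 6, 98] [378.2  28.9] [array([378. ,  28.5]), array([ 5., 18.]), np.float64(90.0)]
light [321, 58, 89, 2, 105] [363.5  58.8] [array([365. ,  58.5]), array([88.,  1.]), np.float64(-0.0)]
pred [(3, array([336.1,  31.8])), (29, array([341.5,  13.4]))]
scene quad [[338, 186], [406, 202], [446, 282], [355, 264]]
dark [351, 205, 18, 21, 227] [358.6 216.6] [array([357.8, 216.8]), array([19.1, 14.1]), np.float64(45.0)]
light [358, 205, 11, 11, 21] [362.8 210.2] [array([362.8, 210.2]), array([14.1,  0.7]), np.float64(45.0)]
light [358, 230, 4, 6, 17] [359.8 232.6] [array([359.8, 232.6]), array([5.3, 2.7]), np.float64(76.0)]
light [420, 232, 25, 49, 125] [433.5 261.8] [array([430.4, 256.8]), array([53.7,  3.6]), np.float64(63.4)]
pred [(3, array([355.8, 222.1])), (29, array([361.2, 211.3]))]
```

```bash
cat > wing.py <<'E'
from h import *
def measure(a0=.28,f0=.5):
    m=imaging.camera_model("wrist");im=imaging.capture("wrist");cv2.imwrite("pics/wm.png",im)
    k=blue(im); n,l,st,c=cv2.connectedComponentsWithStats(k); k=(l==1+st[1:,4].argmax()).astype(np.uint8)
    ct=max(cv2.findContours(k,cv2.RETR_EXTERNAL,cv2.CHAIN_APPROX_NONE)[0],key=cv2.contourArea)
    hull=cv2.convexHull(ct); print("quad",cv2.approxPolyDP(hull,6,True)[:,0].tolist())
    q=np.zeros_like(k);cv2.fillConvexPoly(q,hull,1); q=cv2.erode(q,np.ones((3,3)))
    v=cv2.cvtColor(im,cv2.COLOR_BGR2HSV)[...,2]
    n,l,st,c=cv2.connectedComponentsWithStats((q*(k==0)*(v>=90)).astype(np.uint8))
    marks=[];wing=None
    for i in range(1,n):
        if st[i,4]<40: continue
        p=np.argwhere(l==i)[:,::-1].astype(np.float32); r=cv2.minAreaRect(p); b=v[l==i].mean()
        d=np.linalg.svd(p-p.mean(0),full_matrices=False)[2][0]; t=(p-p.mean(0))@d
        print("light",st[i].tolist(),c[i].round(1),np.round(r[1],1),"e",(p.mean(0)+d*t.min()).round(1),(p.mean(0)+d*t.max()).round(1),round(b))
    print("pred mark",proj(m,hl(a0,0,150,3))[0].round(1),"top",[proj(m,hl(a0,s*18*np.cos(f0),150-s*18*np.sin(f0),29))[0].round(1) for s in (-1,1)],"edge",[proj(m,hl(a0,x,172,3))[0].round(1) for x in (-111,111)])
    return m
E
python3 - <<'E'
from wing import *
s=bot.get_state()["tcp_pos"]
bot.movel([s[0],s[1]+90,s[2]+10],max_speed=200)
m=measure(); np.save("pics/wm.npy",m); P("")
E
```

```text
quad [[448, 1], [457, 170], [201, 171], [203, 0]]
light [318, 127, 36, 24, 192] [335.4 138.6] [ 4.8 40. ] e [352.6 128.3] [318.3 148.9] 179
light [284, 143, 18, 6, 106] [292.7 145.5] [ 5. 17.] e [284.  145.5] [301.  145.5] 200
light [361, 143, 17, 6, 100] [369.  145.4] [ 5. 16.] e [361.  145.4] [377.  145.4] 224
pred mark [330.6 147.2] top [array([314.9, 152.6]), array([355.1, 130.2])] edge [array([200.1, 174.5]), array([458.4, 172.3])]
 [550.3 -77.9 339.9] [ 0.6 -0.7 -0.4] 0.0002 0.0 29.18
```

Run:
```python
from h import *
W=np.load("pics/wm.npy",allow_pickle=True).item();S=imaging.camera_model("scene")
def f(v):
    a,dx,dy,ph=v; o=np.array([dx,dy,0])
    g=lambda m,p,x,d,n:proj(m,hl(a,x,d,n)+o)[0]-p
    e=[g(W,(330.9,145.5),0,150,3),g(W,(200.8,171.5),-111,172,3),g(W,(457.5,170.8),111,172,3),
    g(S,(337.5,185.8),-111,172,3),g(S,(355,264.8),111,172,3),g(S,(446.5,282.5),111,2,3),g(S,(406.5,202),-111,2,3)]
    for s,p in ((1,(352.8,128.3)),(-1,(318,149))): e.append(g(W,p,s*17.5*np.cos(ph),150-s*17.5*np.sin(ph),29))
    return np.concatenate(e+[np.array([dx,dy])/1.5])
r=least_squares(f,(.28,0,0,.5),loss="soft_l1");print(r.x.round(3),f(r.x).round(1))
```

```text
[0.27  0.227 1.783 0.539] [-0.2 -0.1 -0.1  1.2  0.4 -0.3  0.1 -0.3 -0.3  0.1  1.3 -1.   6.3  0.1
  1.4 -0.1 -1.9  2.4  0.2  1.2]
```

```bash
cat >> h.py <<'E'
Q[:2]+=[.2,1.8]
def tool(a,yaw): return (R.from_euler("z",Q[2])*R.from_euler("x",-a)*R.from_euler("z",yaw)*R.from_euler("x",np.pi)).as_euler("xyz")
E
python3 - <<'E'
from h import *
a,ph=.27,.54
o=tool(a,ph+np.pi); print(solve_ik(hl(a,0,150,70),o), solve_ik(hl(a,0,150,10),tool(a,np.pi)), bot.get_state()["qpos"].round(2))
bot.grip(0.4,25)
bot.move_ptp(hl(a,0,150,80),o); P("above")
print(bot.movel(hl(a,0,150,10.5),max_speed=80,threshold=6)); P("at")
for k in (.2,.1,.05): bot.grip(k,25); s=P(k)
if s["gripper_force"]>5:
    for t in (.36,.18,0): bot.movel(hl(a,0,150,10.5),tool(a,np.pi+t),max_speed=40); s=P(t); print(s["wrist_torque"].round(2))
E
```

```text
[-0.01692543  0.37992898  0.01482602  1.19791061 -0.26989055 -0.56918211] [-0.0441334   0.40485164 -0.09584825  1.05479148 -0.26957645 -0.05740895] [-0.27  0.29  0.09  1.37 -0.    1.3 ]
above [590.5 -20.7 281.3] [-0.3  0.8  0.7] 0.3977 0.0 31.23
False
at [591.1 -39.  214.7] [-0.6 -0.   0. ] 0.3965 0.0 32.25
0.2 [590.9 -39.  214.5] [ 0.2  0.3 -0.3] 0.2045 0.0 32.56
0.1 [591.  -39.3 214.4] [ 0.8 -1.4  0.4] 0.1003 3.87 32.81
0.05 [591.  -39.3 214.3] [ 1.1 -1.4  1. ] 0.0787 24.38 33.02
0.36 [591.  -39.4 214.4] [ 1.9 -1.9  1. ] 0.0767 24.44 33.36
[-0.3  -0.31  0.1 ]
0.18 [591.  -39.5 214.4] [ 2.4 -3.5  0.9] 0.0776 24.48 33.69
[-0.52 -0.37  0.09]
0 [591.  -39.5 214.4] [ 2.1 -4.   2.1] 0.0771 24.5 34.02
[-0.71 -0.5   0.15]
```

Run:
```python
from wing import *
a=.27
bot.grip(.35); P("rel")
bot.movel(hl(a,0,150,90),max_speed=150)
bot.grip(0,30)
bot.move_ptp([550.3,-77.9,340],[np.pi,0,np.pi/2])
m=measure(a,0); P("")
im=cv2.imread("pics/wm.png")[60:260,180:480]; s=imaging.capture("scene")[150:300,310:480]
cv2.imwrite("pics/last.png",np.hstack([cv2.resize(im,(480,320)),cv2.resize(s,(320,320))]))
```

```text
rel [590.1 -38.4 213.6] [ 0.7  0.3 -0.7] 0.352 0.0 34.38
quad [[448, 0], [457, 170], [201, 170], [203, 0]]
light [316, 136, 41, 5, 193] [336.1 138.1] [ 4. 40.] e [316.  138.3] [356.  137.9] 178
light [284, 143, 18, 6, 106] [292.7 145.5] [ 5. 17.] e [284.  145.5] [301.  145.5] 199
light [361, 143, 17, 5, 85] [369. 145.] [ 4. 16.] e [361. 145.] [377. 145.] 230
pred mark [330.8 145. ] top [array([312.1, 139.5]), array([358.4, 139.2])] edge [array([200.7, 172.3]), array([458.2, 170.1])]
 [550.3 -77.6 339.7] [-0.1 -0.1 -0.4] -0.0012 0.0 36.7
```

View pics/last.png

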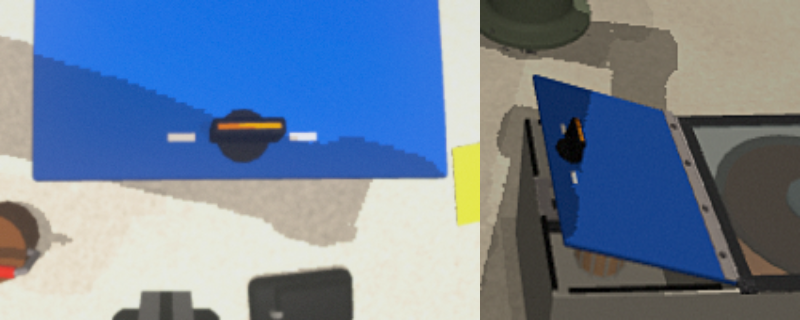

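The wrist view shows the wing in line with both white marks: marks at (181,137) and (303,137), wing at (212–285,127). The scene view shows the canister hanging below the hatch. Now I press.

Run:
```python
from h import *
X,D=-55,148
a=.27
bot.move_ptp(hl(a,X,D,40),tool(a,np.pi))
bot.movel(hl(a,X,D,8),max_speed=100,threshold=10)
for a in (.2,.13,.08,.05,.03,.015,0):
    h=bot.movel(hl(a,X,D,3),tool(a,np.pi),max_speed=40,threshold=30); s=P(a)
    if h: print("HIT"); break
z=0
while s["contact_force"][2]<20 and z>-8:
    z-=1; bot.movel(hl(0,X,D,3+z),tool(0,np.pi),max_speed=10,threshold=25); bot.dwell(.15); s=P(z)
for n in ("scene",):
    m=imaging.camera_model(n); print(fit_a([(m,blue(imaging.capture(n)))]))
```

```text
0.2 [535.8 -42.6 196.6] [ 0.9  0.4 -0.4] -0.004 0.0 38.97
0.13 [535.7 -44.4 186.2] [-0.4  0.6  0.4] 0.0012 0.0 39.38
0.08 [535.7 -45.2 178.8] [ 0.1 -0.2  0.1] -0.0004 0.0 39.71
0.05 [535.7 -45.6 174.4] [ 0.4 -0.   0. ] 0.0016 0.0 39.97
0.03 [535.7 -45.8 171.4] [-0.1 -0.3  0.6] -0.0026 0.0 40.22
0.015 [535.7 -46.  169.1] [ 0.5 -0.5 -0.8] -0.0015 0.0 40.47
0 [535.6 -46.1 166.8] [-1.1  0.6  0.3] -0.0023 0.0 40.72
-1 [535.8 -45.8 166. ] [-0.   0.7  0. ] -0.0034 0.0 41.12
-2 [535.7 -45.9 165. ] [-0.5 -0.3  0.2] 0.0021 0.0 41.52
-3 [535.8 -45.9 164. ] [-0.3 -0.1 -0.6] -0.0035 0.0 41.92
-4 [535.8 -45.9 163. ] [-0.2  0.  -0.6] 0.0007 0.0 42.32
-5 [535.8 -45.9 162. ] [ 0.1  0.2 -1. ] 0.002 0.0 42.72
-6 [535.7 -45.9 161. ] [ 0.  -0.5 -0.6] -0.0023 0.0 43.12
-7 [535.8 -45.9 160. ] [ 0.3  0.8 -0.7] -0.0026 0.0 43.52
-8 [535.8 -45.9 159. ] [-0.1  0.2  0.4] 0.0002 0.0 43.92
(np.float64(0.7413019759970906), np.float64(0.04))
```

Run:
```python
from h import *
X,D=-55,148
z=-8; s=bot.get_state()
while s["contact_force"][2]<18 and z>-24:
    z-=1; bot.movel(hl(0,X,D,3+z),tool(0,np.pi),max_speed=10,threshold=20); bot.dwell(.1); s=P(z)
im=imaging.capture("scene");cv2.imwrite("pics/s_end.png",im);m=imaging.camera_model("scene")
print(fit_a([(m,blue(im))]), [proj(m,hl(a,111,172,3))[0].round(1).tolist() for a in (0,.03,.067)],[proj(m,hl(a,-111,172,3))[0].round(1).tolist() for a in (0,.03,.067)])
k=blue(im);n,l,st,c=cv2.connectedComponentsWithStats(k);j=[i for i in range(1,n) if st[i,1]>150 and st[i,4]>1000]
ct=cv2.findContours((l==j[0]).astype(np.uint8),cv2.RETR_EXTERNAL,cv2.CHAIN_APPROX_NONE)[0][0];print(cv2.approxPolyDP(cv2.convexHull(ct),3,True)[:,0].tolist())
```

```text
-9 [535.7 -45.9 158. ] [ 0.2  0.6 -0.4] -0.0019 0.0 44.32
-10 [535.8 -45.9 157. ] [ 0.3 -0.2  0.3] 0.0005 0.0 44.67
-11 [535.8 -45.9 156. ] [-0.7 -0.4  0. ] 0.0023 0.0 45.02
-12 [535.7 -45.9 155. ] [0.3 0.1 0.7] 0.0009 0.0 45.37
-13 [535.7 -45.9 154. ] [-0.   0.2 -0.2] -0.0006 0.0 45.72
-14 [535.8 -45.9 153. ] [ 0.   0.3 -0.1] -0.0008 0.0 46.07
-15 [535.7 -45.9 152. ] [-0.2 -0.2  0.1] -0.0049 0.0 46.42
-16 [535.7 -45.9 151. ] [-0.4 -0.2 -0.3] -0.0006 0.0 46.77
-17 [535.7 -45.9 150. ] [-0.2 -0.3  0.1] 0.0017 0.0 47.12
-18 [535.9 -46.  149.1] [ 0.4 -0.5  0.8] -0.0037 0.33 47.47
-19 [535.9 -46.  148.2] [-0.3  0.6  3.3] -0.0019 1.69 47.82
-20 [536.  -46.  147.3] [-0.5 -0.5  4.8] 0.0005 2.63 48.17
-21 [536.  -46.1 146.4] [-1.2 -0.4  5.8] -0.0002 3.07 48.52
-22 [536.  -46.1 145.6] [-1.3 -0.4  7.3] 0.0009 3.8 48.87
-23 [536.  -46.1 145.1] [-3.1 -0.3 11.9] -0.0009 5.57 49.22
-24 [536.  -46.1 145. ] [-5.5  0.8 17. ] 0.0019 8.87 49.57
(np.float64(0.7154071470415935), np.float64(0.0)) [[347.6, 284.1], [348.0, 282.1], [348.6, 279.5]] [[332.6, 203.4], [332.9, 201.5], [333.3, 199.0]]
[[405, 204], [445, 283], [347, 285], [333, 205]]
```

Run:
```python
from h import *
W=imaging.camera_model("wrist"); s=bot.get_state(); Rt=R.from_euler("xyz",s["orientation"]).as_matrix()
print("rows for 0,10,22,30 behind",[proj(W,s["tcp_pos"]-Rt[:,2]*b)[0].round(1).tolist() for b in (0,10,22,30)])
print(s["contact_force"].round(1),s["wrist_torque"].round(2))
im=imaging.capture("wrist"); old=cv2.imread("pics/wm.png")
for n,i in (("now",im),("old",old)):
    print(n,[(r,i[r,283].tolist()) for r in range(205,285,6)])
    v=cv2.cvtColor(i,cv2.COLOR_BGR2GRAY); print([(r,np.where(v[r,230:340]<60)[0][[0,-1]].tolist() if (v[r,230:340]<60).any() else None) for r in range(205,300,8)])
```

```text
rows for 0,10,22,30 behind [[282.0, 243.1], [282.0, 250.9], [281.8, 261.5], [281.7, 269.5]]
[-5.3  0.5 17.5] [ 0.05  1.13 -0.02]
now [(205, [161, 82, 30]), (211, [163, 85, 38]), (217, [162, 85, 36]), (223, [162, 85, 36]), (229, [161, 84, 33]), (235, [159, 81, 35]), (241, [133, 70, 35]), (247, [51, 39, 35]), (253, [49, 33, 36]), (259, [45, 31, 29]), (265, [38, 28, 26]), (271, [40, 37, 33]), (277, [39, 29, 30]), (283, [46, 43, 42])]
[(205, None), (213, None), (221, None), (229, None), (237, None), (245, [50, 57]), (253, [26, 81]), (261, [20, 87]), (269, [18, 89]), (277, [16, 90]), (285, [10, 97]), (293, [6, 102])]
old [(205, [214, 229, 231]), (211, [219, 232, 232]), (217, [214, 230, 232]), (223, [224, 234, 232]), (229, [226, 233, 231]), (235, [221, 233, 231]), (241, [186, 201, 197]), (247, [64, 68, 67]), (253, [61, 63, 66]), (259, [54, 60, 59]), (265, [53, 56, 57]), (271, [51, 56, 54]), (277, [50, 53, 52]), (283, [50, 54, 51])]
[(205, None), (213, None), (221, None), (229, None), (237, None), (245, None), (253, [51, 107]), (261, [52, 109]), (269, [27, 87]), (277, [18, 89]), (285, [12, 95]), (293, [7, 99])]
```

Run:
```python
from wing import *
o=np.load("pics/wm.npy",allow_pickle=True).item()
xm=[at_z(o,p,hl(.27,0,150,3)[2])[0]-hl(0,0,0,0)[0] for p in ((292.7,145.5),(369,145.2))]; print("mark x (earlier view)",np.round(xm,1))
m=measure(0,0)
print("pred marks",[[proj(m,hl(a,x,150,3))[0].round(1).tolist() for x in (xm[0],0,xm[1])] for a in (0,.067,-.15)])
```

```text
mark x (earlier view) [-30.7  34.5]
quad [[223, 136], [559, 136], [559, 253], [532, 355], [230, 294]]
light [267, 242, 13, 26, 174] [272.3 252.4] [11.3 25.5] e [272.6 241.9] [272. 267.] 93
light [288, 242, 13, 15, 77] [294.5 246.4] [14.9 10.9] e [288.8 241.2] [301.2 252.6] 95
light [266, 274, 13, 15, 65] [274.3 279. ] [18.4  7.1] e [268.1 272.1] [280.5 285.8] 113
light [288, 276, 11, 13, 57] [291.2 280.4] [ 6.9 15. ] e [296.3 274.5] [286.5 285.8] 115
pred mark [278.4 362.5] top [array([277.2, 370.6]), array([277.8, 434.4])] edge [array([222.6, 133.1]), array([243.9, 503.8])]
pred marks [[[278.0, 308.7], [278.4, 362.5], [278.8, 414.8]], [[278.9, 321.3], [279.2, 377.2], [279.6, 430.8]], [[281.1, 285.2], [281.2, 334.6], [281.4, 383.7]]]
```

Pushing showed about 4.3 mm of soft seal ramp (0.03 rad), then a hard stop. The scene corners match angle 0, so the hatch is flush. I'll add a little preload, check that it's steady, and hand in.

Run:
```python
from h import *
bot.movel(hl(0,-55,148,3-25.2),tool(0,np.pi),max_speed=10,threshold=15); bot.dwell(.5); s=P("press"); bot.dwell(.5); s=P("steady")
if 17<s["contact_force"][2]<32: print(bot.sign_off())
```

```text
press [536.  -46.1 145.4] [-2.1  0.4  6.8] -0.0003 3.57 50.42
steady [536.  -46.1 145.4] [-1.  -0.   7.6] -0.0019 3.57 50.92
```

Run:
```python
from h import *
for n in (-22.,-23,-24,-25,-26):
    bot.movel(hl(0,-55,148,3+n),tool(0,np.pi),max_speed=15); bot.dwell(.2); s=P(n)
    if s["contact_force"][2]>21: break
bot.dwell(.6); s=P("steady")
if 18<s["contact_force"][2]<33: print(bot.sign_off())
```

```text
-22.0 [536.  -46.1 145.5] [-1.1 -0.1  6.8] -0.0025 3.55 51.38
-23 [536.  -46.1 145.1] [-2.7  0.3 10.5] 0.0003 5.57 51.83
-24 [536.1 -46.1 145. ] [-5.6 -0.5 17.5] 0.001 8.87 52.27
-25 [536.1 -46.1 145. ] [-7.9 -0.3 23.6] -0.0027 12.17 52.73
steady [536.1 -46.1 145. ] [-6.8  0.4 24.6] 0.0016 12.17 53.33
the job is handed in; nothing more can be done
None
```

The job is handed in at 53.3 s of 69. The canister hangs on both prongs, the wing is in line with the white marks and unlocked, and the arm is holding the hatch flush with about 24 N; the first grasp at the canister missed, but nothing moved.

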